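Check the turners for loose handles

TASK

Four turners stand handle-up at the back of the inspection rack, each in a sliding shoe; find those with a loose handle by gently rocking the handles sideways, a loose one right through most of its play, before you slide it. Pull every turner with a loose handle fully forward to the front (robot) end of its rail, for repair, and leave the firm ones at the back; do not strain a firm handle, and leave the saucepan, jar and ring mould alone.

Things in the scene. Friction and masses are not known exactly. Their poses are not given: they have to be found in the camera images.
- rack: Fixed dark steel plate 240 (x, front to back) x 440 (y) x 12 mm, with bars along its far edge (32 mm high) and near edge (22 mm). Origin: centre of its underside; +x to the back (far) end, +y along the row to lane 1. It carries four aluminium rails along x at y = +165, +55, -55, -165 mm (lanes 1 to 4), each with a sliding shoe 62 x 44 x 22 mm that clamps a turner by its blade, handle up.
- lane_1 (a point): Lane 1, at the rack's +y end: the ball centre of the handle there when the shoe is 5 mm forward of its back stop (where all shoes start, within 1 mm). Fixed on the rack, does not follow the shoe; axes as the rack's. Each handle is dark wood, upright, 15-20 mm thick, topped by a ball of 25 mm diameter, centre 182 mm above the table and 108 mm above the joint with the blade.
- lane_2 (a point): Lane 2, the same point in the next lane. Play is only sideways (rack y), about the joint of handle and blade; front to back the handle is rigid, so the shoe can be pulled along by the ball. Sliding a shoe takes about 3 to 5 N.
- lane_3 (a point): Lane 3, the same point in the next lane. A hard grip on the ball hinders its tilting and makes a loose handle feel stiffer (about 2 to 3 N extra at the ball for each 10 N of grip): to feel for play, pinch lightly (10 N or less) or push from the side.
- lane_4 (a point): Lane 4, the same point in the last lane, at the rack's -y end.
- slide_a (a joint): Turner in one of the four lanes; which lane is redrawn every time (letters do not go with lane numbers) and all four look alike. Its shoe's position on the rail in m: 0 at the back stop, growing towards the front (rack -x, robot side) to 0.09 at the front stop. Stays where it is left.
- slide_b (a joint): Turner in one of the four lanes; which lane is redrawn every time (letters do not go with lane numbers) and all four look alike. Its shoe's position on the rail in m: 0 at the back stop, growing towards the front (rack -x, robot side) to 0.09 at the front stop. Stays where it is left.
- slide_c (a joint): Turner in one of the four lanes; which lane is redrawn every time (letters do not go with lane numbers) and all four look alike. Its shoe's position on the rail in m: 0 at the back stop, growing towards the front (rack -x, robot side) to 0.09 at the front stop. Stays where it is left.
- slide_d (a joint): Turner in one of the four lanes; which lane is redrawn every time (letters do not go with lane numbers) and all four look alike. Its shoe's position on the rail in m: 0 at the back stop, growing towards the front (rack -x, robot side) to 0.09 at the front stop. Stays where it is left.
- handle_a (a joint): Sideways lean in rad of the handle on slide_a: 0 upright, as at the start; positive to the rack's +y. A loose handle gives way to about 1 N at the ball and swings to a stop at 0.10 rad (11 mm at the ball) either side, staying where left. A firm one springs, about 4 N at the ball per mm; more than 0.04 rad (4.3 mm, 17 N) strains it.
- handle_b (a joint): Sideways lean in rad of the handle on slide_b: 0 upright, as at the start; positive to the rack's +y. A loose handle gives way to about 1 N at the ball and swings to a stop at 0.10 rad (11 mm at the ball) either side, staying where left. A firm one springs, about 4 N at the ball per mm; more than 0.04 rad (4.3 mm, 17 N) strains it.
- handle_c (a joint): Sideways lean in rad of the handle on slide_c: 0 upright, as at the start; positive to the rack's +y. A loose handle gives way to about 1 N at the ball and swings to a stop at 0.10 rad (11 mm at the ball) either side, staying where left. A firm one springs, about 4 N at the ball per mm; more than 0.04 rad (4.3 mm, 17 N) strains it.
- handle_d (a joint): Sideways lean in rad of the handle on slide_d: 0 upright, as at the start; positive to the rack's +y. A loose handle gives way to about 1 N at the ball and swings to a stop at 0.10 rad (11 mm at the ball) either side, staying where left. A firm one springs, about 4 N at the ball per mm; more than 0.04 rad (4.3 mm, 17 N) strains it.
- saucepan: Bystander: steel saucepan, 140 mm across, 75 mm high, origin at the centre of its underside.
- spice_jar: Bystander: amber glass jar with a white cap, 64 mm across, 85 mm high, origin at the centre of its underside.
- mould: Bystander: steel ring mould, 90 mm across, 50 mm high, origin at the centre of its underside.

How it is judged:
By the outcome, as a careful person would: the job done as asked, in the order asked, and still so for the second after the job is handed in, with the robot touching nothing.
It also fails if it takes over 70 s, if anything falls off the work surface, if the arm or the gripper's body presses on something with over 40 N, if the wrist force passes 120 N, or if a joint passes its speed limit or range.

ROBOT

A 6-joint arm with a two-finger parallel gripper is mounted at the origin on the work surface. World frame = base frame: x ahead of the robot, y to its left, z up, the work surface at z = 0. Lengths are in m, angles in rad, forces in N, time in s.
With the tool pointing down it reaches from about 0.35 to 0.925 m from the base axis. Payload 6.4 kg.
Tool frame: the origin (TCP) lies at the very end of the fingers, on their centre line; the grasp point (between the pads) lies 19 mm behind it; z points along the fingers, y is the line along which they close (so a half turn about z gives the same grasp; the last joint's range is limited). The gripper opens to 94 mm and grips with 3 to 60 N. Pads are 16 mm wide; open, the fingers measure 119 mm over their backs; the gripper's body (75 mm by 177 mm) begins 78 mm behind the grasp point.
Start: joints at [-1.456, 0.245, 1.558, -0, 1.339, -0.174], TCP at [0.185, -0.623, 0.205] pointing down, gripper open.
Joint ranges: [-3.13, 3.13], [-1.02, 2.26], [0.13, 2.54], [-0.95, 4.09], [0.21, 2.88], [-2.74, 2.74]. Speed limits (rad/s): [2.57, 2.57, 3.14, 3.14, 3.14, 3.14].

INTERFACE

Orientations are given as a rotation vector (axis times angle).
In Python, from cell import monitor, cams, hand_in gives the robot as it stands. The module is installed in compiled form; this text tells all that it offers.
- The arm moves only by the tool servo_tool, never from a script. Its argument "commands" is one flat list of numbers, 4 for each row, row after row: the shift along the tool's x, y, z in mm, then the turn about the tool's z in rad. A call has 1 to 20 rows; each row is the pose to reach, as a shift and turn from the pose commanded when the call began, along the tool's axes at that moment; what a row does not reach only later rows make up. A row lasts 1/8 s, in which the tool goes at most 62.5 mm and 10.7 degrees, less where a joint would pass 70% of its speed; a pose out of reach is approached as far as the arm can. A call with a gripper value outside its range is refused whole. "hand" is the finger opening in mm, from 0 to 94, set as the call begins (left out, the last holds). The fingers move at their own pace and stop on an object; "grip_force" is the grip in N (left out, the last holds). Time passes only in rows, so rows that repeat a pose let the fingers close. It gives the time, the measured TCP pose, the force, the opening and the grip force at its end, in the units of the state.
- monitor.observe(): the state, without advancing time (a new reading comes with each control period).
- cams.capture(name): name is "scene" or "top" or "wrist"; returns (picture, depth): 420x560x3 uint8, red, green, blue; 420x560 float32, m along the optical axis (not along the pixel's ray), 0 where there is no reading.
- cams.calibration(name): a dict with "fovy" (degrees; the focal length in pixels is half the picture's height over the tangent of half this angle, whatever the lens; pixels are square), "cx", "cy" (the principal point, pixels), "dist" ([k1, k2, p1, p2, k3] as OpenCV has them; the pictures are not rectified), "rvec" (rotation vector, rad) and "tvec" (3), from world to camera coordinates, as OpenCV has them; the wrist camera has in their place "T_tool_cam" (4x4, takes a point from camera to tool coordinates, whose origin is the TCP and whose axes are the flange's). Camera axes: x right, y down, z forward; pixel columns grow to the right and rows downward; lengths in m; the calibration is good to about 2 mm. A picture is of the moment at which its call begins: read the wrist's pose just before it. calibration takes no time and is no camera call.
- hand_in(): hands the job in; it is judged then, once.
The state is a dict: "t": time; "qpos": joint angles; "qvel": joint speeds; "effort": joint torques, N m; "eef_pos": TCP position; "eef_rot": TCP orientation; "ft_force": force on the tool from outside, world axes, zero at the start; "torque": the same for the moment, N m; "gripper_width": finger opening in m; "grasp_force": force on a finger pad.
Only numpy, scipy, OpenCV 4.12 (cv2) and the standard library are available. Lean on these libraries where they do the work, as an engineer would, in place of code of your own. Each camera call takes 0.05 s, during which the arm holds its last target. There are 200 camera calls.

## Working session

There is one attempt and no reset: what is moved stays moved. The work goes in short steps, Python scripts to look and compute and a tool call to move; the robot and the scene stay as the last step left them, time stands still between calls to the robot, and variables do not carry over. Pictures are saved under pics/ and viewed, at most 10 in all, crops included, and the job is handed in when it is done.

Besides the shell and the picture viewer there is one more tool, called after "Request:" by a JSON object that holds its "name" and its "arguments", one argument or row to a line. servo_tool: Moves the arm, as the interface text tells. Its arguments: {"type":"object","properties":{"commands":{"type":"array"},"hand":{"type":"number"},"grip_force":{"type":"number"}},"required":["commands"]}

```bash
mkdir -p pics; cat > h.py <<'E'
import numpy as np, cv2
from cell import monitor, cams, hand_in
def K(c):
    f=210/np.tan(np.radians(c["fovy"])/2); return np.array([[f,0,c["cx"]],[0,f,c["cy"]],[0,0,1.]]),np.array(c["dist"],float)
def pose(name,st=None):
    c=cams.calibration(name)
    if "rvec" in c:
        R=cv2.Rodrigues(np.array(c["rvec"],float))[0]; return c,R.T,-R.T@np.array(c["tvec"],float)
    st=st or monitor.observe(); R=cv2.Rodrigues(np.array(st["eef_rot"],float))[0]; T=np.array(c["T_tool_cam"])
    return c,R@T[:3,:3],R@T[:3,3]+np.array(st["eef_pos"])
def ray(name,uv,st=None):
    c,R,o=pose(name,st); k,d=K(c)
    p=cv2.undistortPoints(np.array(uv,float).reshape(-1,1,2),k,d).reshape(-1,2)
    return o,(R@np.c_[p,np.ones(len(p))].T).T
def onz(name,uv,z,st=None):
    o,d=ray(name,uv,st); return o+d*((z-o[2])/d[:,2])[:,None]
def cross(o1,d1,o2,d2):
    A=np.c_[d1,-d2]; s=np.linalg.lstsq(A,o2-o1,rcond=None)[0]
    a,b=o1+s[0]*d1,o2+s[1]*d2; return (a+b)/2,np.linalg.norm(a-b)
def cloud(name,depth,st=None):
    c,R,o=pose(name,st); k,d=K(c); v,u=np.mgrid[:420,:560]
    p=cv2.undistortPoints(np.c_[u.ravel(),v.ravel()].astype(float).reshape(-1,1,2),k,d).reshape(-1,2)
    P=np.c_[p,np.ones(len(p))]*depth.reshape(-1,1); return (P@R.T+o).reshape(420,560,3)
E
python3 - <<'E'
from h import *
s=monitor.observe(); print({k:np.round(v,3) for k,v in s.items()})
for n in("top","scene"):
    p,d=cams.capture(n); cv2.imwrite(f"pics/{n}.png",p[:,:,::-1]); np.save(n,d); c,R,o=pose(n); print(n,c["fovy"],o,R[:,2])
E
```

```text
{'t': np.float64(0.0), 'qpos': array([-1.456,  0.246,  1.559, -0.   ,  1.339, -0.174]), 'qvel': array([ 0.001,  0.   , -0.001,  0.   ,  0.001,  0.001]), 'effort': array([-2.0000e-03, -4.1584e+01, -3.1460e+01,  6.8000e-02,  3.3000e-02,
       -0.0000e+00]), 'eef_pos': array([ 0.185, -0.622,  0.204]), 'eef_rot': array([-3.107, -0.452, -0.   ]), 'ft_force': array([0.607, 0.591, 0.242]), 'torque': array([-0.036, -0.007,  0.007]), 'grasp_force': np.float64(0.0), 'gripper_width': np.float64(0.094)}
top 44.93464642097199 [ 0.32344716 -0.01173623  1.54580134] [ 0.13185069  0.00258209 -0.99126622]
scene 44.9053375183284 [1.59319937 0.43198345 1.01633428] [-0.73400732 -0.31057866 -0.60396536]
```

View pics/top.png

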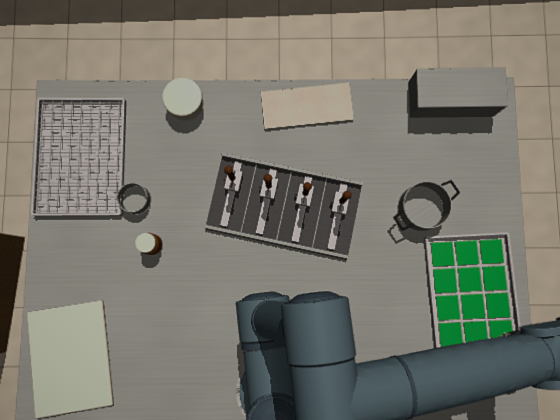

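View pics/scene.png

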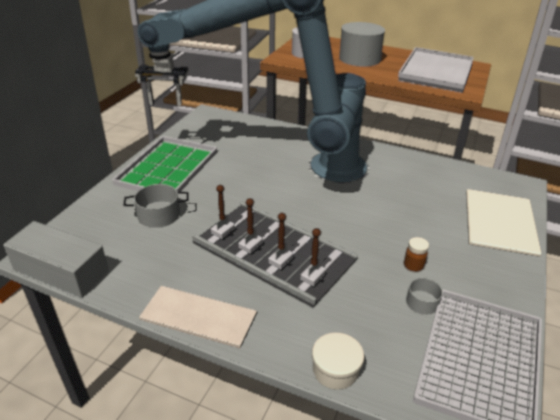

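The top view shows the rack with its corners at (223,157), (361,185), (347,257) and (207,229). The handle balls are near (229,171), (268,180), (307,187) and (346,196). The scene view shows the same balls near (316,232), (282,217), (250,203) and (220,188). The saucepan, jar and mould are well clear.

```bash
python3 - <<'E'
from h import *
def balls(n,seeds):
    im=cv2.imread(f"pics/{n}.png"); b,g,r=[im[:,:,i].astype(int) for i in range(3)]
    m=((r-g>14)&(r-b>14)&(r>1.5*b)&(r<160)).astype(np.uint8); out=[]
    for (u,v) in seeds:
        w=6; s=m[v-w:v+w+1,u-w:u+w+1]; y,x=np.nonzero(s); out.append((u-w+x.mean(),v-w+y.mean())); print(n,len(x),np.round(out[-1],1))
        if n=="scene":
            y,x=np.nonzero(m[v-10:v+7,u-8:u+9]); print("  top row",y.min()+v-10, [int((y==k).sum()) for k in range(17)])
        else: print("\n".join("".join(".#"[k] for k in r) for r in m[v-9:v+12,u-10:u+11]))
    return out
t=balls("top",[(229,171),(268,180),(307,187),(346,196)])
s=balls("scene",[(316,232),(282,217),(250,203),(220,188)])
o1,d1=ray("top",t);o2,d2=ray("scene",s)
for i in range(4): print(np.round(cross(o1,d1[i],o2,d2[i]),4) if 0 else [np.round(x,4) for x in cross(o1,d1[i],o2,d2[i])])
print(np.round(onz("top",[(223,157),(361,185),(347,257),(207,229)],.02),3))
E
```

```text
top 51 [228.2 169.3]
.....................
.....................
.....................
.....................
.......#####.........
......#######........
......#######........
.....#########.......
......#######........
......#######........
.......######........
.........#.##........
.....................
.....................
.....................
.....................
.....................
.....................
.....................
.....................
.....................
top 51 [267.2 177.5]
.....................
.....................
.....................
.......####..........
......#######........
......#######........
......########.......
......########.......
......#######........
.......######........
........####.........
.....................
.....................
.....................
.....................
.....................
.....................
.....................
.....................
.....................
.....................
top 46 [307.1 185.8]
.....................
.....................
.....................
.....................
..........#..........
...
[... 802 characters left out ...]
.......
.....................
scene 54 [315.8 232.9]
  top row 229 [0, 0, 0, 0, 0, 0, 0, 5, 6, 7, 7, 7, 7, 5, 4, 3, 3]
scene 47 [281.3 217.6]
  top row 213 [0, 0, 0, 0, 0, 0, 2, 5, 6, 6, 6, 6, 4, 3, 3, 3, 3]
scene 49 [249.2 203.2]
  top row 199 [0, 0, 0, 0, 0, 0, 4, 6, 6, 7, 6, 5, 4, 2, 3, 3, 3]
scene 39 [219.7 189.3]
  top row 185 [0, 0, 0, 0, 0, 0, 0, 1, 4, 6, 6, 6, 5, 3, 2, 3, 3]
[array([0.6197, 0.1265, 0.1794]), np.float64(0.0)]
[array([0.5965, 0.0194, 0.1786]), np.float64(0.0002)]
[array([ 0.5727, -0.089 ,  0.1773]), np.float64(0.001)]
[array([ 0.5482, -0.1966,  0.178 ]), np.float64(0.0013)]
[[ 0.693  0.159  0.02 ]
 [ 0.603 -0.262  0.02 ]
 [ 0.385 -0.215  0.02 ]
 [ 0.471  0.205  0.02 ]]
```

Request:
{"name": "servo_tool", "arguments": {
  "commands": [20, -10, -50, 0.1, 60, -40, -76, 0.2, 120, -78, -76, 0.35, 170, -110, -76, 0.507, 220, -143, -76, 0.507, 270, -175, -76, 0.507, 320, -208, -76, 0.507, 370, -240, -76, 0.507, 420, -273, -76, 0.507, 470, -305, -76, 0.507, 470, -305, -76, 0.507, 470, -305, -76, 0.507, 470, -305, -76, 0.507],
  "hand": 60
}}

```text
t: 1.72
eef_pos: [0.5481, -0.198, 0.2813]
eef_rot: [3.123, -0.345, -0.001]
ft_force: [-0.5, 0.1, 1.2]
gripper_width: 0.0597
grasp_force: 0.0
```

```bash
python3 - <<'E'
from h import *
st=monitor.observe(); p,d=cams.capture("wrist"); cv2.imwrite("pics/w1.png",p[:,:,::-1])
R=cv2.Rodrigues(np.array(st["eef_rot"]))[0]; print(st["t"],np.round(st["eef_pos"],4),np.round(R,3),np.round(st["ft_force"],2))
c,Rc,o=pose("wrist",st); k,dd=K(c)
B=np.array([[.6197,.1265,.182],[.5965,.0194,.182],[.5727,-.089,.182],[.5482,-.1966,.182]])
print(np.round(cv2.projectPoints((B-o)@Rc,np.zeros(3),np.zeros(3),k,dd)[0].reshape(-1,2),1), np.round(o,3))
E
```

```text
1.725 [ 0.5481 -0.198   0.2813] [[ 0.976 -0.218 -0.   ]
 [-0.218 -0.976 -0.   ]
 [-0.     0.    -1.   ]] [-0.46  0.06  1.19]
[[-77.2 216. ]
 [ 43.  215.1]
 [162.6 214.5]
 [280.4 214.9]] [ 0.618 -0.213  0.46 ]
```

View pics/w1.png

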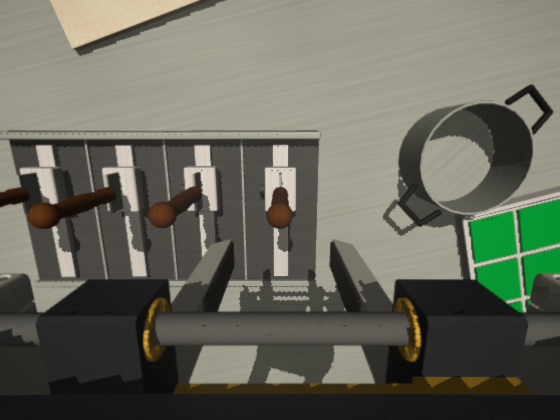

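The wrist picture shows the balls of lanes 4, 3 and 2 at (279,214), (162,213) and (43,214), within about 1 px of where my positions project. I'll descend on lane 4 and pinch lightly.

Request:
{"name": "servo_tool", "arguments": {
  "commands": [0, -1.4, 50, 0, 0, -1.4, 100, 0, 0, -1.4, 118, 0, 0, -1.4, 118, 0]
}}

```text
t: 2.28
eef_pos: [0.5485, -0.1959, 0.163]
eef_rot: [-3.122, 0.344, 0.002]
ft_force: [0.0, 0.5, 0.3]
gripper_width: 0.0603
grasp_force: 0.0
```

Request:
{"name": "servo_tool", "arguments": {
  "commands": [0, 0, 0, 0, 0, 0, 0, 0, 0, 0, 0, 0, 0, 0, 0, 0, 0, 0, 0, 0, 0, 0, 0, 0],
  "hand": 15,
  "grip_force": 5
}}

```text
t: 3.02
eef_pos: [0.5494, -0.1958, 0.164]
eef_rot: [3.122, -0.342, 0.001]
ft_force: [-0.6, -1.2, 2.8]
gripper_width: 0.0241
grasp_force: 5.0
```

Request:
{"name": "servo_tool", "arguments": {
  "commands": [0, -1, 0, 0, 0, -2, 0, 0, 0, -2, 0, 0, 0, -2, 0, 0]
}}

```text
t: 3.52
eef_pos: [0.5497, -0.1946, 0.164]
eef_rot: [3.121, -0.342, 0.001]
ft_force: [-1.3, -4.6, 3.2]
gripper_width: 0.0245
grasp_force: 5.0
```

Request:
{"name": "servo_tool", "arguments": {
  "commands": [0, 2, 0, 0, 0, 4, 0, 0, 0, 4, 0, 0, 0, 4, 0, 0]
}}

```text
t: 4.03
eef_pos: [0.5492, -0.1964, 0.1639]
eef_rot: [-3.121, 0.342, -0.002]
ft_force: [-0.3, -0.1, 6.4]
gripper_width: 0.0243
grasp_force: 5.0
```

Request:
{"name": "servo_tool", "arguments": {
  "commands": [0, -2, 0, 0, 0, -5, 0, 0, 0, -5, 0, 0, 0, -5, 0, 0]
}}

```text
t: 4.53
eef_pos: [0.5499, -0.194, 0.1641]
eef_rot: [3.12, -0.342, 0.001]
ft_force: [-2.5, -6.4, 4.6]
gripper_width: 0.0241
grasp_force: 5.0
```

Request:
{"name": "servo_tool", "arguments": {
  "commands": [0, 4, 0, 0, 0, 8, 0, 0, 0, 8, 0, 0, 0, 8, 0, 0]
}}

```text
t: 5.03
eef_pos: [0.5489, -0.1978, 0.1639]
eef_rot: [-3.117, 0.342, -0.002]
ft_force: [2.0, 6.0, 7.3]
gripper_width: 0.0243
grasp_force: 5.0
```

Request:
{"name": "servo_tool", "arguments": {
  "commands": [0, -3, 0, 0, 0, -3, 0, 0, 0, -3, 0, 0]
}}

```text
t: 5.4
eef_pos: [0.5493, -0.1964, 0.1639]
eef_rot: [-3.121, 0.342, -0.002]
ft_force: [1.5, 1.1, 5.7]
gripper_width: 0.0243
grasp_force: 5.0
```

Lane 4 springs linearly at about 3 N/mm on both sides, so it is firm. Lane 3 is next.

Request:
{"name": "servo_tool", "arguments": {
  "commands": [0, 0, 0, 0, 0, 0, 0, 0, 0, 0, 0, 0, 0, 0, -60, 0, 0, -55, -60, 0, 0, -110, -60, 0, 0, -110, -60, 0, 0, -110, 0, 0, 0, -110, 0, 0, 0, -110, 0, 0],
  "hand": 60
}}

```text
t: 6.65
eef_pos: [0.573, -0.091, 0.1647]
eef_rot: [3.122, -0.344, 0.002]
ft_force: [0.4, -0.4, 1.0]
gripper_width: 0.0602
grasp_force: 0.0
```

Request:
{"name": "servo_tool", "arguments": {
  "commands": [0, 0, 0, 0, 0, 0, 0, 0, 0, 0, 0, 0, 0, 0, 0, 0, 0, 0, 0, 0, 0, 0, 0, 0],
  "hand": 15
}}

```text
t: 7.4
eef_pos: [0.5727, -0.09, 0.1638]
eef_rot: [3.123, -0.342, 0.001]
ft_force: [-0.4, 0.4, 2.2]
gripper_width: 0.0242
grasp_force: 5.0
```

Request:
{"name": "servo_tool", "arguments": {
  "commands": [0, -2, 0, 0, 0, -3, 0, 0, 0, -3, 0, 0, 0, -3, 0, 0]
}}

```text
t: 7.9
eef_pos: [0.5733, -0.0872, 0.1636]
eef_rot: [3.123, -0.342, 0.001]
ft_force: [-1.2, -0.8, 2.9]
gripper_width: 0.0244
grasp_force: 5.0
```

Request:
{"name": "servo_tool", "arguments": {
  "commands": [0, 3, 0, 0, 0, 6, 0, 0, 0, 6, 0, 0, 0, 6, 0, 0]
}}

```text
t: 8.4
eef_pos: [0.5718, -0.093, 0.1633]
eef_rot: [-3.123, 0.342, 0.0]
ft_force: [0.6, -0.5, 1.1]
gripper_width: 0.0245
grasp_force: 5.0
```

Lane 3 follows the tool fully with no force, so it is loose. I'll swing it through its play.

Request:
{"name": "servo_tool", "arguments": {
  "commands": [0, 2, 0, 0, 0, 4, 0, 0, 0, 7, 0, 0, 0, 7, 0, 0, 0, 7, 0, 0]
}}

```text
t: 9.02
eef_pos: [0.5703, -0.0995, 0.1635]
eef_rot: [-3.122, 0.342, 0.0]
ft_force: [1.3, 3.4, 2.7]
gripper_width: 0.0243
grasp_force: 5.0
```

Request:
{"name": "servo_tool", "arguments": {
  "commands": [0, -4, 0, 0, 0, -8, 0, 0, 0, -12, 0, 0, 0, -16, 0, 0, 0, -20, 0, 0, 0, -20, 0, 0, 0, -20, 0, 0]
}}

```text
t: 9.9
eef_pos: [0.5747, -0.08, 0.1634]
eef_rot: [-3.122, 0.342, -0.0]
ft_force: [0.6, -0.2, 1.2]
gripper_width: 0.0243
grasp_force: 5.0
```

Request:
{"name": "servo_tool", "arguments": {
  "commands": [0, 4, 0, 0, 0, 8, 0, 0, 0, 10, 0, 0, 0, 10, 0, 0]
}}

```text
t: 10.4
eef_pos: [0.5723, -0.0903, 0.1633]
eef_rot: [3.123, -0.343, -0.001]
ft_force: [0.3, 0.2, 1.4]
gripper_width: 0.0243
grasp_force: 5.0
```

Request:
{"name": "servo_tool", "arguments": {
  "commands": [0, 0, 0, 0, 0, 0, 0, 0, -5, 0, 0, 0, -12, 0, 0, 0, -20, 0, 0, 0, -28, 0, 0, 0, -36, 0, 0, 0, -44, 0, 0, 0, -52, 0, 0, 0, -60, 0, 0, 0, -68, 0, 0, 0, -76, 0, 0, 0, -80, 0, 0, 0, -80, 0, 0, 0],
  "grip_force": 25
}}

```text
t: 12.15
eef_pos: [0.4937, -0.0725, 0.1634]
eef_rot: [-3.123, 0.342, 0.002]
ft_force: [0.3, 1.7, -1.1]
gripper_width: 0.0232
grasp_force: 25.0
```

Request:
{"name": "servo_tool", "arguments": {
  "commands": [-4, 0, 0, 0, -8, 0, 0, 0, -8, 0, 0, 0, -8, 0, 0, 0]
}}

```text
t: 12.65
eef_pos: [0.4879, -0.0713, 0.1635]
eef_rot: [3.123, -0.342, 0.007]
ft_force: [9.2, -0.2, -6.6]
gripper_width: 0.0236
grasp_force: 25.0
```

Request:
{"name": "servo_tool", "arguments": {
  "commands": [-2, 0, 0, 0, -4, 0, 0, 0, -4, 0, 0, 0, -4, 0, 0, 0]
}}

```text
t: 13.15
eef_pos: [0.4868, -0.0711, 0.1636]
eef_rot: [3.122, -0.343, 0.02]
ft_force: [20.5, -3.5, -15.7]
gripper_width: 0.0234
grasp_force: 25.0
```

Request:
{"name": "servo_tool", "arguments": {
  "commands": [3, 0, 0, 0, 5, 0, 0, 0, 5, 0, 0, 0]
}}

```text
t: 13.52
eef_pos: [0.4882, -0.0713, 0.1634]
eef_rot: [-3.123, 0.342, -0.003]
ft_force: [5.7, 0.1, -3.7]
gripper_width: 0.0238
grasp_force: 25.0
```

Request:
{"name": "servo_tool", "arguments": {
  "commands": [0, 0, 0, 0, 0, 0, 0, 0, 0, 0, 0, 0, 0, 0, -60, 0, 0, 0, -60, 0, 0, 0, -60, 0],
  "hand": 60
}}

```text
t: 14.28
eef_pos: [0.4873, -0.0712, 0.2232]
eef_rot: [3.123, -0.342, -0.0]
ft_force: [-0.5, -0.1, -0.5]
gripper_width: 0.0603
grasp_force: 0.0
```

Request:
{"name": "servo_tool", "arguments": {
  "commands": [30, -40, 0, 0, 60, -80, 0, 0, 87, -112, 0, 0, 87, -112, 0, 0, 87, -112, 30, 0, 87, -112, 60, 0, 87, -112, 60, 0, 87, -112, 60, 0]
}}

```text
t: 15.28
eef_pos: [0.5967, 0.0188, 0.1642]
eef_rot: [3.123, -0.343, 0.001]
ft_force: [0.6, 0.7, 0.6]
gripper_width: 0.0602
grasp_force: 0.0
```

Request:
{"name": "servo_tool", "arguments": {
  "commands": [0, 0, 0, 0, 0, 0, 0, 0, 0, 0, 0, 0, 0, 0, 0, 0, 0, 0, 0, 0, 0, 0, 0, 0],
  "hand": 15,
  "grip_force": 5
}}

```text
t: 16.02
eef_pos: [0.5968, 0.0191, 0.1637]
eef_rot: [3.123, -0.342, 0.0]
ft_force: [-1.3, -1.7, 1.6]
gripper_width: 0.0243
grasp_force: 5.0
```

Request:
{"name": "servo_tool", "arguments": {
  "commands": [0, -2, 0, 0, 0, -3, 0, 0, 0, -3, 0, 0, 0, -3, 0, 0]
}}

```text
t: 16.52
eef_pos: [0.5973, 0.0208, 0.1638]
eef_rot: [3.12, -0.342, -0.0]
ft_force: [-2.9, -5.9, 2.6]
gripper_width: 0.0245
grasp_force: 5.0
```

Request:
{"name": "servo_tool", "arguments": {
  "commands": [0, 3, 0, 0, 0, 6, 0, 0, 0, 6, 0, 0, 0, 6, 0, 0]
}}

```text
t: 17.02
eef_pos: [0.5964, 0.0173, 0.1638]
eef_rot: [-3.121, 0.341, -0.001]
ft_force: [0.5, 4.5, 3.9]
gripper_width: 0.0243
grasp_force: 5.0
```

Lane 2 is firm, with a force swing of about 10 N over 3.5 mm. Lane 1 is next.

Request:
{"name": "servo_tool", "arguments": {
  "commands": [0, -3, 0, 0, 0, -3, 0, 0]
}}

```text
t: 17.27
eef_pos: [0.5968, 0.0188, 0.1638]
eef_rot: [3.121, -0.341, 0.0]
ft_force: [-0.4, 0.3, 5.0]
gripper_width: 0.0241
grasp_force: 5.0
```

Request:
{"name": "servo_tool", "arguments": {
  "commands": [0, 0, 0, 0, 0, 0, 0, 0, 0, 0, 0, 0, 0, 0, -60, 0, 0, -55, -60, 0, 0, -110, -60, 0, 0, -110, -60, 0, 0, -110, 0, 0, 0, -110, 0, 0, 0, -110, 0, 0],
  "hand": 60
}}

```text
t: 18.52
eef_pos: [0.6211, 0.126, 0.1648]
eef_rot: [-3.123, 0.343, -0.002]
ft_force: [0.6, 0.2, 0.7]
gripper_width: 0.0601
grasp_force: 0.0
```

Request:
{"name": "servo_tool", "arguments": {
  "commands": [0, 0, 0, 0, 0, 0, 0, 0, 0, 0, 0, 0, 0, 0, 0, 0, 0, 0, 0, 0, 0, 0, 0, 0],
  "hand": 15
}}

```text
t: 19.27
eef_pos: [0.6207, 0.1266, 0.1638]
eef_rot: [3.123, -0.342, 0.001]
ft_force: [-1.3, -1.2, 2.6]
gripper_width: 0.0246
grasp_force: 5.0
```

Request:
{"name": "servo_tool", "arguments": {
  "commands": [0, -2, 0, 0, 0, -3, 0, 0, 0, -3, 0, 0, 0, -3, 0, 0]
}}

```text
t: 19.77
eef_pos: [0.6213, 0.1296, 0.1635]
eef_rot: [-3.123, 0.342, -0.0]
ft_force: [0.2, -0.4, 1.5]
gripper_width: 0.0247
grasp_force: 5.0
```

Request:
{"name": "servo_tool", "arguments": {
  "commands": [0, 3, 0, 0, 0, 6, 0, 0, 0, 6, 0, 0, 0, 6, 0, 0]
}}

```text
t: 20.27
eef_pos: [0.6198, 0.1237, 0.1634]
eef_rot: [3.123, -0.342, -0.0]
ft_force: [0.7, -0.2, 0.6]
gripper_width: 0.0244
grasp_force: 5.0
```

Lane 1 is loose too. I'll swing it through its play, then pull it forward.

Request:
{"name": "servo_tool", "arguments": {
  "commands": [0, 2, 0, 0, 0, 4, 0, 0, 0, 7, 0, 0, 0, 7, 0, 0, 0, 7, 0, 0]
}}

```text
t: 20.9
eef_pos: [0.6182, 0.1166, 0.1634]
eef_rot: [3.122, -0.342, -0.001]
ft_force: [0.3, 0.4, 1.3]
gripper_width: 0.0242
grasp_force: 5.0
```

Request:
{"name": "servo_tool", "arguments": {
  "commands": [0, -4, 0, 0, 0, -8, 0, 0, 0, -12, 0, 0, 0, -16, 0, 0, 0, -20, 0, 0, 0, -20, 0, 0, 0, -20, 0, 0]
}}

```text
t: 21.78
eef_pos: [0.6228, 0.1367, 0.1635]
eef_rot: [-3.122, 0.342, -0.0]
ft_force: [-0.2, -0.3, 2.1]
gripper_width: 0.0243
grasp_force: 5.0
```

Request:
{"name": "servo_tool", "arguments": {
  "commands": [0, 4, 0, 0, 0, 8, 0, 0, 0, 10, 0, 0, 0, 10, 0, 0]
}}

```text
t: 22.28
eef_pos: [0.6204, 0.1264, 0.1634]
eef_rot: [3.123, -0.343, -0.0]
ft_force: [0.4, 1.0, 1.6]
gripper_width: 0.0242
grasp_force: 5.0
```

Request:
{"name": "servo_tool", "arguments": {
  "commands": [0, 0, 0, 0, 0, 0, 0, 0, -5, 0, 0, 0, -12, 0, 0, 0, -20, 0, 0, 0, -28, 0, 0, 0, -36, 0, 0, 0, -44, 0, 0, 0, -52, 0, 0, 0, -60, 0, 0, 0, -68, 0, 0, 0, -76, 0, 0, 0, -80, 0, 0, 0, -80, 0, 0, 0],
  "grip_force": 25
}}

```text
t: 24.02
eef_pos: [0.5417, 0.1442, 0.1634]
eef_rot: [-3.123, 0.342, 0.002]
ft_force: [0.1, 1.5, 0.7]
gripper_width: 0.0236
grasp_force: 25.0
```

Request:
{"name": "servo_tool", "arguments": {
  "commands": [-4, 0, 0, 0, -8, 0, 0, 0, -8, 0, 0, 0, -8, 0, 0, 0]
}}

```text
t: 24.52
eef_pos: [0.5366, 0.1453, 0.1635]
eef_rot: [-3.123, 0.343, -0.009]
ft_force: [11.2, -1.3, -6.2]
gripper_width: 0.0236
grasp_force: 25.0
```

Request:
{"name": "servo_tool", "arguments": {
  "commands": [-2, 0, 0, 0, -4, 0, 0, 0, -4, 0, 0, 0, -4, 0, 0, 0]
}}

```text
t: 25.02
eef_pos: [0.5357, 0.1452, 0.1636]
eef_rot: [3.122, -0.344, 0.021]
ft_force: [22.6, -2.8, -13.7]
gripper_width: 0.0236
grasp_force: 25.0
```

Lane 1 is at the front stop. I'll relax the pull, release, lift away and check.

Request:
{"name": "servo_tool", "arguments": {
  "commands": [3, 0, 0, 0, 5, 0, 0, 0, 5, 0, 0, 0]
}}

```text
t: 25.4
eef_pos: [0.5369, 0.1451, 0.1635]
eef_rot: [3.123, -0.343, 0.005]
ft_force: [7.3, -0.6, -4.0]
gripper_width: 0.0235
grasp_force: 25.0
```

Request:
{"name": "servo_tool", "arguments": {
  "commands": [0, 0, 0, 0, 0, 0, 0, 0, 0, 0, 0, 0, 0, 0, -60, 0, 0, 0, -110, 0, 0, 0, -110, 0, -30, 100, -110, 0, -30, 150, -110, 0, -30, 200, -110, 0, -30, 250, -110, 0, -30, 300, -110, 0, -30, 350, -110, 0, -30, 400, -110, 0, -30, 450, -110, 0, -30, 500, -110, 0, -30, 500, -110, 0, -30, 500, -110, 0],
  "hand": 60
}}

```text
t: 27.52
eef_pos: [0.3978, -0.3352, 0.2723]
eef_rot: [-3.121, 0.342, 0.002]
ft_force: [0.5, 0.0, 0.1]
gripper_width: 0.0599
grasp_force: 0.0
```

```bash
python3 - <<'E'
from h import *
a,_=cams.capture("top"); b,_=cams.capture("scene")
f=lambda im,u,v:cv2.resize(im[v:v+140,u:u+190,::-1],None,fx=4,fy=4)
cv2.imwrite("pics/top2.png",f(a,190,140)); cv2.imwrite("pics/scene2.png",f(b,180,160))
st=monitor.observe(); print(st["t"],np.round(st["eef_pos"],3))
E
```

```text
27.625 [ 0.398 -0.335  0.273]
```

View pics/top2.png

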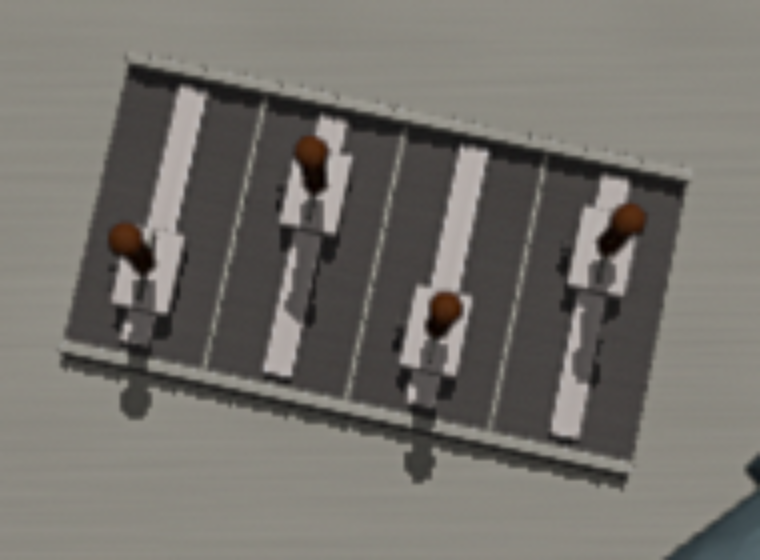

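View pics/scene2.png

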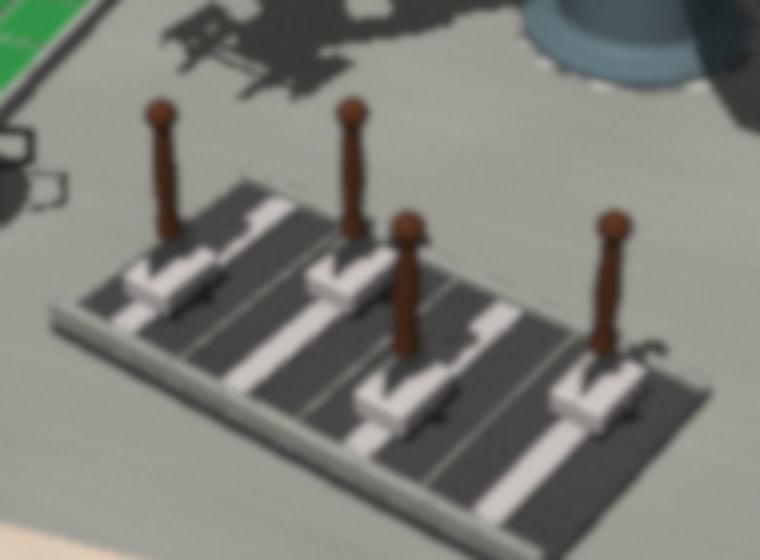

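The top crop shows the lane 1 and lane 3 shoes at the front (balls at (125,240) and (445,308)). Lanes 2 and 4 are still at the back (balls at (311,152) and (629,218)). The scene crop agrees, and the arm is clear.

```bash
python3 -c "
from h import *
print(hand_in())"
```

```text
the job is handed in; nothing more can be done
None
```

The handles in lanes 1 and 3 were loose and I pulled both turners to the front stop; lanes 2 and 4 were firm and stay at the back, nothing else was touched, and the job was handed in at about 28 s.

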